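# Make up the plant sampling kit

## Robot

A 6-joint arm with a two-finger parallel gripper is mounted at the origin on a cart in front of the work surface, level with it; the furniture and walls round the work are solid. World frame = base frame: x ahead of the robot, y to its left, z up, the work surface at z = 0. Lengths are in m, angles in rad, forces in N, time in s.
With the tool pointing down it reaches from about 0.25 to 0.85 m from the base axis. Payload 12.5 kg.
Tool frame: the origin (TCP) lies midway between the tips of the shut fingers; the grasp point (between the pads) lies 19 mm behind it (ctrl.pinch_z is the z of the grasp point in the tool frame, in m); z points along the fingers, y is the line along which they close (so a half turn about z gives the same grasp; the last joint's range is limited). The gripper opens to 93 mm and grips with 3 to 60 N. Pads are 15 mm wide; open, the fingers measure 128 mm over their backs; the gripper's body (75 mm by 188 mm) begins 65 mm behind the grasp point.
Start: joints at [-1.389, 0.351, 1.652, -0, 1.139, -0.085], TCP at [0.145, -0.531, 0.219] pointing down, gripper open.
Joint ranges: [-2.75, 2.75], [-0.79, 2.1], [0.01, 2.65], [-1.57, 4.71], [0.07, 3.14], [-2.87, 2.87]. Speed limits (rad/s): [2.22, 2.22, 2.79, 3.14, 3.14, 3.14].

## Interface

Orientations are given as a unit quaternion [w, x, y, z].
In Python, from cell import ctrl gives the robot as it stands.
- The arm moves only by the shell command python3 -m creep 'ROWS' [FORCE]. ROWS is JSON, a list that holds one entry, the list of rows, each a list of 7 numbers: the turn, a rotation vector about the world's x, y, z in degrees, then the shift along the world's x, y, z in mm, then the opening, from 0 (shut) to 1 (fully open). In form: [[[rx, ry, rz, dx, dy, dz, claw], ...]]. A call has 1 to 5 rows; each row is the pose to reach, as a shift and turn from the pose commanded when the call began; what a row does not reach only later rows make up. A row lasts 1/12 s, in which the tool goes at most 41.7 mm and 7.16 degrees, less where a joint would pass 70% of its speed; a pose out of reach is approached as far as the arm can. A call with a gripper value outside its range is refused whole. The fingers move at their own pace and stop on an object; FORCE is the grip in N (left out, the last holds). Time passes only in rows, so rows that repeat a pose let the fingers close. It gives the time, the measured TCP pose, the force, the opening and the grip force at its end, in the units of the state.
- ctrl.get_state(): the state, without advancing time (a new reading comes with each control period).
- ctrl.camera(name): name is "scene" or "side" or "wrist"; returns a dict with "color" (384x512x3 uint8, red, green, blue), "mtx" (3x3 intrinsics, pixels), "distortion" ([k1, k2, p1, p2, k3] as OpenCV has them; the pictures are not rectified), "extrinsics" (4x4, takes a point from camera to world coordinates). Camera axes: x right, y up, looking along -z (the intrinsics and any distortion apply to the point x, -y, -z); pixel columns grow to the right and rows downward; lengths in m; the calibration is good to about 2 mm. A picture is of the moment at which its call begins. There is no depth.
- ctrl.finish_job(): hands the job in; it is judged then, once.
The state is a dict: "t": time; "q": joint angles; "qvel": joint speeds; "joint_efforts": joint torques, N m; "ee_pos": TCP position; "eef_rot": TCP orientation; "ft_force": force on the tool from outside, world axes, zero at the start; "ft_torque": the same for the moment, N m; "gripper_width": finger opening in m; "finger_force": force on a finger pad.
Only numpy, scipy, OpenCV 4.12 (cv2) and the standard library are available. Lean on these libraries where they do the work, as an engineer would, in place of code of your own. Each camera call takes 0.05 s, during which the arm holds its last target. There are 200 camera calls.

## Task

Make up the sampling kit: put the red-capped vial, the dish with the green plantlets, the grey-lidded seed tub and the folding pocket lens into the grey caddy, each seated in the insert that is shaped for it (vial: red, dish: white, tub: yellow, lens: blue), standing or lying flat the right way up. Set the vial and the dish down rather than dropping them. The white-capped vial and the empty dish do not belong to the kit: leave them where they are.

Things in the scene. Friction and masses are not known exactly. Their poses are not given: they have to be found in the camera images.
- red_vial: the glass specimen vial with the red screw cap and green contents, 23 mm in diameter, 62 mm high (the cap is the top 16 mm, 20 mm in diameter), standing upright on the table, about 30 g. Origin: centre of its underside, z up. Belongs in vial_insert.
- poured_dish: the closed clear petri dish filled with cream agar dotted with green plantlets, 15 mm high, 61 mm in diameter over its lid (56 mm where the fingers close on it), lying flat on the table, about 40 g. Origin: centre of its underside, z up. Belongs in dish_insert.
- seed_tub: the black film canister with the grey lid, 33 mm in diameter, 50 mm high, standing upright on the table, about 25 g. Origin: centre of its underside, z up. Belongs in tub_insert. (A black tub with a black lid stands elsewhere on the table and stays there.)
- pocket_lens: the folding pocket lens: a flat brown cover with a white round lens end, 31 mm wide (28 mm over the brown cover) along its x, 68 mm long along its y (the white end at +y), 16 mm thick, lying flat, about 45 g. Grasp it across the width. Origin: centre of its underside, z up. Belongs in lens_insert, either end first.
- white_vial: look-alike: the vial with a white cap and brown contents, same size as the red-capped one (23 x 62 mm, upright). Origin: centre of its underside. Stays where it is.
- empty_dish: look-alike: the empty clear petri dish, same size as the filled one (61 x 15 mm). Origin: centre of its underside. Stays where it is.
- vial_insert: red insert, 96 mm square, with the smaller round collar in its middle: hole 39 mm across and 15 mm deep, its floor 4 mm and its top edge 19 mm above the insert's underside (hold the vial higher than 15 mm above its foot). Origin: middle of its underside, 4 mm above the table; axes parallel to its sides, z up. Fixed in any one of the four bays of the caddy.
- tub_insert: yellow insert, 96 mm square, with the larger round collar in its middle: hole 51 mm across and 15 mm deep, its floor 4 mm and its top edge 19 mm above the insert's underside (hold the tub higher than 15 mm above its foot). Origin: middle of its underside, 4 mm above the table; axes parallel to its sides, z up. Fixed in any one of the four bays of the caddy.
- dish_insert: white insert, 96 mm square: a round platform, its top 16 mm above the insert's underside, with 7 mm high stops at the four corners, 73 mm apart across the middle. Towards the insert's +-x and +-y the edge is open, 35 mm wide, for fingers. Origin: middle of its underside, 4 mm above the table; axes parallel to its sides, z up. Fixed in any one of the four bays of the caddy.
- lens_insert: blue insert, 96 mm square: a platform, its top 16 mm above the insert's underside; 7 mm high corner stops leave 43 mm along x and 80 mm along y; the long sides are open for fingers over the middle 50 mm. Caddy, resting on the table: grey metal tray 212 mm square, walls 14 mm high, bows to 131 mm from its middle; inserts 100 mm apart, two by two, turned alike. Origin as for the other inserts.
Things that resemble listed ones, but are neither listed nor needed, are in the scene too. What is shaped like the empty_dish but black or purple is not meant. What is shaped like the pocket_lens but purple is not meant.

How it is judged:
At the end, for the whole second after the job is handed in: Vial, filled dish, tub and lens each rest, released, in their own insert: on its floor within about 4 mm, within 13 mm of its middle, tilted under 0.12 rad, the lens within 0.3 rad of the insert's y. The two look-alikes stand upright within 30 mm of their start (horizontal distance between red_vial and vial_insert below 0.013 m and z of red_vial in the frame of vial_insert between 0.002 and 0.008 m and angle between each of red_vial, seed_tub, poured_dish, pocket_lens, white_vial, empty_dish's own z axis and vertical below 0.12 rad and linear speed of each of red_vial, seed_tub, poured_dish, pocket_lens below 0.02 m/s and contact force between the fingers and red_vial below 0.05 N and horizontal distance between seed_tub and tub_insert below 0.013 m and z of seed_tub in the frame of tub_insert between 0.002 and 0.008 m and contact force between the fingers and seed_tub below 0.05 N and horizontal distance between poured_dish and dish_insert below 0.013 m and z of poured_dish in the frame of dish_insert between 0.013 and 0.02 m and contact force between the fingers and poured_dish below 0.05 N and horizontal distance between pocket_lens and lens_insert below 0.013 m and z of pocket_lens in the frame of lens_insert between 0.013 and 0.02 m and contact force between the fingers and pocket_lens below 0.05 N and angle between the y axis of pocket_lens and the y axis of lens_insert, either way round below 0.3 rad and distance of each of white_vial, empty_dish from where it was at the start of the episode below 0.03 m); the robot touches nothing.
It fails at once if the red-capped vial or the filled dish was let go in mid-air (its underside more than 40 mm, or 50 mm for the dish, above the table) ((height (world z) of red_vial above 0.04 m and contact force between the fingers and red_vial below 0.01 N) or (height (world z) of poured_dish above 0.05 m and contact force between the fingers and poured_dish below 0.01 N)).
It fails at once if a look-alike was moved by more than 30 mm (distance of any of white_vial, empty_dish from where it was at the start of the episode above 0.03 m).
It also fails if it takes over 120 s, if anything falls off the work surface, if the arm or the gripper's body presses on something with over 40 N, if the wrist force passes 120 N, or if a joint passes its speed limit or range.

## Working session

There is one attempt and no reset: what is moved stays moved. The work goes in short steps, Python scripts to look and compute and a shell command to move; the robot and the scene stay as the last step left them, time stands still between calls to the robot, and variables do not carry over. Pictures are saved under pics/ and viewed, at most 14 in all, crops included, and the job is handed in when it is done.

```bash
mkdir -p pics; ls; cat > h.py <<'E'
import numpy as np, cv2
from cell import ctrl
def snap(name,fn):
    c=ctrl.camera(name); cv2.imwrite(f'pics/{fn}.png',cv2.cvtColor(c['color'],cv2.COLOR_RGB2BGR))
    np.savez(f'pics/{fn}.npz',**{k:np.array(c[k]) for k in('color','mtx','distortion','extrinsics')}); return c
def px2w(fn,uv,z):
    c=np.load(f'pics/{fn}.npz'); p=cv2.undistortPoints(np.array([[uv]],float),c['mtx'],c['distortion'])[0,0]
    E=c['extrinsics']; d=E[:3,:3]@np.array([p[0],-p[1],-1]); o=E[:3,3]
    return (o+d*(z-o[2])/d[2])
def w2px(fn,P):
    c=np.load(f'pics/{fn}.npz'); E=c['extrinsics']; q=E[:3,:3].T@(np.array(P,float)-E[:3,3])
    return cv2.projectPoints(np.array([[q[0],-q[1],-q[2]]]),np.zeros(3),np.zeros(3),c['mtx'],c['distortion'])[0].ravel()
E
python3 - <<'E'
from h import *
for n in('scene','side','wrist'): snap(n,n+'0')
a=[cv2.imread(f'pics/{n}0.png') for n in('scene','side')]
for n in('scene','side'): print(np.load(f'pics/{n}0.npz')['extrinsics'].round(3))
s=ctrl.get_state(); print({k:np.round(v,3) for k,v in s.items()},ctrl.pinch_z)
cv2.imwrite('pics/sceneb.png',cv2.resize(a[0],(800,600),interpolation=cv2.INTER_CUBIC))
E
```

```text
pics
[[-0.796  0.438 -0.419 -0.042]
 [-0.606 -0.557  0.568  0.771]
 [ 0.016  0.706  0.708  1.011]
 [ 0.     0.     0.     1.   ]]
[[ 0.959  0.184 -0.216  0.273]
 [-0.284  0.621 -0.73  -0.928]
 [-0.     0.762  0.648  0.884]
 [ 0.     0.     0.     1.   ]]
{'t': np.float64(0.15), 'q': array([-1.389,  0.351,  1.652, -0.   ,  1.139, -0.085]), 'qvel': array([ 0.   ,  0.   , -0.002, -0.   , -0.   , -0.001]), 'joint_efforts': array([ 0.0000e+00, -4.9746e+01, -2.8535e+01,  7.0000e-02,  2.5000e-02,
       -0.0000e+00]), 'ee_pos': array([ 0.145, -0.53 ,  0.218]), 'eef_rot': array([-0.   ,  0.991,  0.133, -0.   ]), 'ft_force': array([ 0.744,  0.363, -0.001]), 'ft_torque': array([ 0.004, -0.01 ,  0.031]), 'finger_force': np.float64(0.0), 'gripper_width': np.float64(0.093)} -0.0188
```

View pics/sceneb.png

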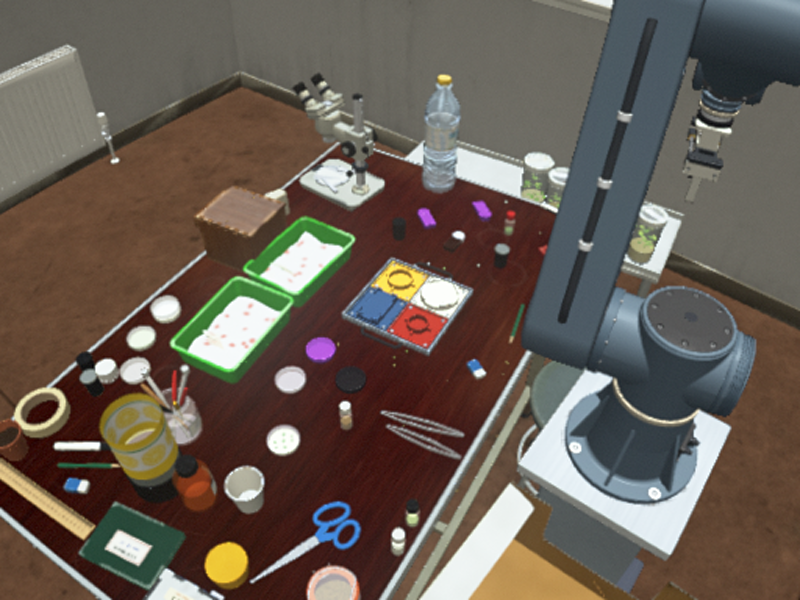

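View pics/side0.png

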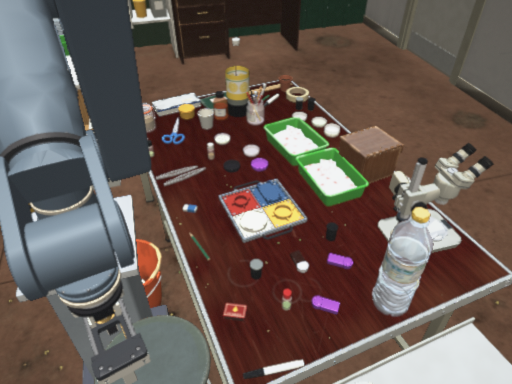

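The scene view (800x600) shows the caddy at (408,305), red vial at (510,223), grey-lidded tub at (501,255), lens at (456,239) and dishes at (283,440) and (290,379). I'll take enlarged crops next.

```bash
python3 - <<'E'
from h import *
a=cv2.imread('pics/scene0.png'); b=cv2.imread('pics/side0.png')
r=lambda im,f:cv2.resize(im,None,fx=f,fy=f,interpolation=cv2.INTER_CUBIC)
# scene crop x 160..360,y120..300
cv2.imwrite('pics/c1.png',r(a[125:310,160:350],4)[:,:][:600] if 0 else r(a[120:305,155:355],3.2))
cv2.imwrite('pics/c2.png',r(b[125:325,170:370],3))
E
```

```text
(no output)
```

View pics/c1.png

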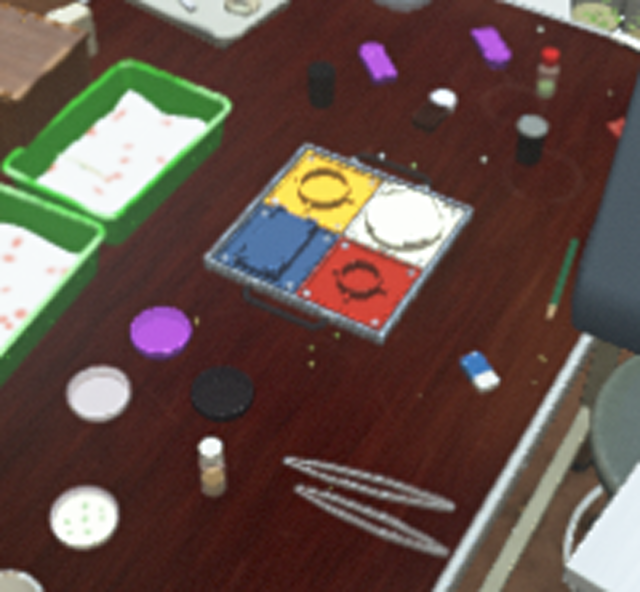

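View pics/c2.png

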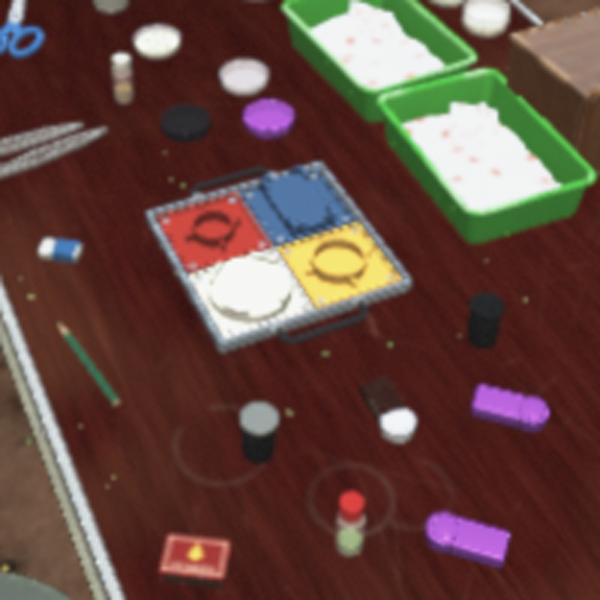

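Both crops show everything clearly. In c1: red vial cap (550,53), tub lid (532,126), lens (437,108), plantlet dish (85,517), empty dish (99,393), and white vial (210,447). Caddy corners in c1 are (307,146), (472,210), (382,340) and (207,260).

```bash
python3 - <<'E'
from h import *
A=lambda u,v,z:px2w('scene0',(155+u/3.2-.35,120+v/3.2-.35),z)[:2]*1000
B=lambda u,v,z:px2w('side0',(170+u/3-.33,125+v/3-.33),z)[:2]*1000
P={'red':((550,51),(351,499),.062),'tub':((532,125),(259,415),.05),'lensW':((443,98),(398,420),.014),'lensB':((429,117),(382,396),.014),
'dish':((85,516),(157,40),.015),'empty':((99,391),(245,75),.015),'white':((210,445),(121,59),.062),
'cor1':((307,146),(410,281),.014),'cor2':((472,210),(222,347),.014),'cor3':((382,340),(150,212),.014),'cor4':((207,260),(321,164),.014),
'blackTub':((321,66),(486,300),.05),'pen_tweez':((290,460),(105,128),.003),'tweez2':((452,508),(5,150),.003),
'vialIns':((358,282),(213,231),.015),'dishIns':((403,216),(250,287),.02),'tubIns':((325,187),(338,261),.023),'lensIns':((278,243),(300,200),.02)}
R={}
for k,(a,b,z) in P.items():
    R[k]=(A(*a,z)+B(*b,z))/2; print(k,A(*a,z).round(),B(*b,z).round())
c=sum(R[f'cor{i}'] for i in(1,2,3,4))/4; print('centre',c, [np.degrees(np.arctan2(*(R[f'cor{j}']-R[f'cor{i}'])[::-1])).round(1) for i,j in((1,2),(2,3),(3,4),(4,1))],[np.linalg.norm(R[f'cor{j}']-R[f'cor{i}']).round() for i,j in((1,2),(2,3),(3,4),(4,1))])
E
```

```text
red [ 504. -392.] [ 499. -389.]
tub [ 456. -275.] [ 455. -276.]
lensW [ 584. -290.] [ 582. -289.]
lensB [ 578. -251.] [ 578. -259.]
dish [507. 387.] [506. 381.]
empty [595. 278.] [594. 272.]
white [447. 284.] [443. 282.]
cor1 [ 658. -122.] [ 658. -126.]
cor2 [ 452. -150.] [ 451. -158.]
cor3 [421.  60.] [426.  54.]
cor4 [629.  84.] [630.  79.]
blackTub [ 707. -212.] [ 702. -204.]
pen_tweez [408. 222.] [408. 230.]
tweez2 [261. 173.] [289. 222.]
vialIns [486.  12.] [484.   4.]
dishIns [503. -91.] [497. -94.]
tubIns [594. -73.] [594. -86.]
lensIns [582.  23.] [586.  20.]
centre [540.6842193  -34.92763655] [np.float64(-171.6), np.float64(97.6), np.float64(6.9), np.float64(-82.1)] [np.float64(208.0), np.float64(213.0), np.float64(207.0), np.float64(207.0)]
```

```bash
python3 -m creep '[[[0,0,-7.5,178,70,-10,1],[0,0,-7.5,178,70,-10,1],[0,0,-7.5,178,70,-10,1],[0,0,-7.5,178,70,-10,1],[0,0,-7.5,178,70,-10,1]]]' 20
python3 -m creep '[[[0,0,0,178,70,-10,1],[0,0,0,178,70,-10,1],[0,0,0,178,70,-10,1],[0,0,0,178,70,-10,1],[0,0,0,178,70,-10,1]]]'
python3 -m creep '[[[0,0,0,0,0,0,1],[0,0,0,0,0,0,1]]]'
python3 - <<'E'
from h import *
snap('wrist','w1'); s=ctrl.get_state(); print(s['ee_pos'],s['eef_rot'],w2px('w1',(.501,-.390,.062)),w2px('w1',(.455,-.276,.05)),w2px('w1',s['ee_pos']))
E
```

```text
t: 0.57
ee_pos: [0.3256, -0.4589, 0.2083]
eef_rot: [-0.0, 0.998, 0.068, 0.0]
ft_force: [0.8, -0.3, -1.0]
gripper_width: 0.0932
finger_force: 0.0
t: 0.98
ee_pos: [0.5041, -0.3884, 0.198]
eef_rot: [-0.0, 0.998, 0.069, 0.0]
ft_force: [-0.2, -0.9, 0.7]
gripper_width: 0.0926
finger_force: 0.0
t: 1.15
ee_pos: [0.5017, -0.3897, 0.1979]
eef_rot: [-0.0, 0.998, 0.069, -0.0]
ft_force: [-1.2, -0.8, -0.2]
gripper_width: 0.0927
finger_force: 0.0
[ 0.50074494 -0.39032079  0.19814349] [-2.83114423e-04  9.97668345e-01  6.82466347e-02 -4.35505312e-04] [252.30354009 186.20913927] [137.21120112 211.85977425] [252.97390677 240.86325706]
```

View pics/w1.png

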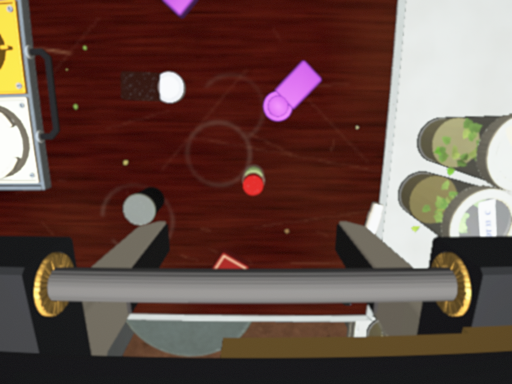

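The wrist view shows the red cap at (252,184), right where predicted. The tub lid is at (139,208), and the lens spans (122,87) to (186,87).

```bash
python3 - <<'E'
from h import *
f=lambda uv,z:(px2w('w1',uv,z)*1000).round(1)[:2]
print('red',f((252.5,184),.062),'tub',f((139.5,208),.05),'lens',f((122,87),.014),f((186,87),.014),f((154,87),.014))
E
python3 -m creep '[[[0,0,0,0,0,-100,1],[0,0,0,0,0,-177,1],[0,0,0,0,0,-177,1],[0,0,0,0,0,-177,1],[0,0,0,0,0,-177,1]]]' 20
```

```text
red [ 503.2 -389.9] tub [ 459.5 -278.2] lens [ 578.1 -240. ] [ 586.7 -307.8] [ 582.3 -274.1]
t: 1.62
ee_pos: [0.4971, -0.389, 0.0159]
eef_rot: [-0.003, 0.998, 0.067, -0.003]
ft_force: [-0.6, 0.9, -1.1]
gripper_width: 0.0929
finger_force: 0.0
```

```bash
python3 -m creep '[[[0,0,0,1,0,0,0.1],[0,0,0,1,0,0,0.1],[0,0,0,1,0,0,0.1],[0,0,0,1,0,0,0.1],[0,0,0,1,0,0,0.1]]]' 20
python3 -m creep '[[[0,0,0,0,0,0,0.1],[0,0,0,0,0,0,0.1],[0,0,0,0,0,0,0.1],[0,0,0,0,0,0,0.1],[0,0,0,0,0,0,0.1]]]'
```

```text
t: 2.03
ee_pos: [0.5028, -0.3913, 0.0237]
eef_rot: [0.001, 0.998, 0.068, 0.001]
ft_force: [-0.6, 0.9, -0.1]
gripper_width: 0.0641
finger_force: 0.0
t: 2.45
ee_pos: [0.502, -0.3905, 0.0216]
eef_rot: [-0.0, 0.998, 0.068, -0.0]
ft_force: [-1.0, -0.6, 0.0]
gripper_width: 0.031
finger_force: 0.0
```

```bash
python3 -m creep '[[[0,0,0,0,0,0,0.1],[0,0,0,0,0,0,0.1],[0,0,0,0,0,0,0.1],[0,0,0,0,0,0,0.1],[0,0,0,0,0,0,0.1]]]'
python3 -m creep '[[[0,0,0,0,0,20,0.1],[0,0,0,0,0,50,0.1],[0,0,0,0,0,80,0.1],[0,0,0,0,0,110,0.1],[0,0,0,0,0,110,0.1]]]'
```

```text
t: 2.87
ee_pos: [0.502, -0.3905, 0.0216]
eef_rot: [-0.0, 0.998, 0.068, -0.0]
ft_force: [-0.1, 0.4, 0.5]
gripper_width: 0.0217
finger_force: 20.0
t: 3.28
ee_pos: [0.5041, -0.3923, 0.1377]
eef_rot: [0.003, 0.998, 0.068, 0.003]
ft_force: [-0.1, 0.3, 0.2]
gripper_width: 0.022
finger_force: 20.0
```

```bash
python3 -m creep '[[[0,0,0,-1,30,5,0.1],[0,0,0,-3,70,10,0.1],[0,0,0,-5,110,20,0.1],[0,0,0,-7,150,30,0.1],[0,0,0,-8,190,30,0.1]]]'
python3 -m creep '[[[0,0,0,-2,40,0,0.1],[0,0,0,-4,80,0,0.1],[0,0,0,-6,120,0,0.1],[0,0,0,-8,160,0,0.1],[0,0,0,-9,190,0,0.1]]]'
python3 -m creep '[[[0,0,0,0,15,0,0.1],[0,0,0,0,15,0,0.1],[0,0,0,0,15,0,0.1]]]'
python3 - <<'E'
from h import *
snap('wrist','w2'); print(ctrl.get_state()['ee_pos'])
for p in [(.485,.008,.023),(.498,-.091,.02),(.597,-.078,.023),(.584,.021,.02)]: print(w2px('w2',p).round())
E
```

```text
t: 3.7
ee_pos: [0.4941, -0.1991, 0.1629]
eef_rot: [0.001, 0.998, 0.068, 0.001]
ft_force: [0.4, 0.8, 0.3]
gripper_width: 0.0219
finger_force: 20.0
t: 4.12
ee_pos: [0.4843, -0.0079, 0.1615]
eef_rot: [-0.0, 0.998, 0.068, -0.0]
ft_force: [0.8, -0.4, -0.1]
gripper_width: 0.0221
finger_force: 20.0
t: 4.37
ee_pos: [0.485, 0.0048, 0.1615]
eef_rot: [0.0, 0.998, 0.069, -0.0]
ft_force: [1.0, -0.6, -0.3]
gripper_width: 0.0221
finger_force: 20.0
[0.48505288 0.00407546 0.1615105 ]
[249. 185.]
[349. 185.]
[358.  79.]
[249.  78.]
```

View pics/w2.png

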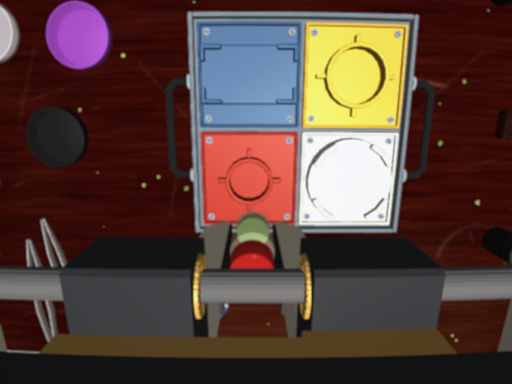

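The wrist view shows the red collar at (249,180), white platform at (351,180), yellow collar at (356,76) and blue platform at (249,74). The long axis of the lens insert runs horizontally, along the caddy's e2 direction.

```bash
python3 - <<'E'
from h import *
f=lambda uv,z:(px2w('w2',uv,z)*1000).round(1)[:2]
print(f((249,180),.023),f((351,180),.02),f((356,76),.023),f((249,74),.02),f((203,231),.014),f((399,231),.014),f((190,14),.014),f((419,17),.014))
q=[f(p,.014) for p in((198,231),(399,231),(190,14),(419,17))];print(q,sum(q)/4)
E
```

```text
[489.5   8.3] [502.8 -91.5] [599.  -75.3] [587.   21.6] [427.3  48.4] [ 455.1 -156.2] [632.4  81.7] [ 660.8 -125.8]
[array([426.6,  53.6]), array([ 455.1, -156.2]), array([632.4,  81.7]), array([ 660.8, -125.8])] [543.725 -36.675]
```

```bash
python3 -m creep '[[[0,0,0,2,4,-30,0.1],[0,0,0,2,4,-65,0.1],[0,0,0,2,4,-95,0.1],[0,0,0,2,4,-95,0.1],[0,0,0,2,4,-100,0.1]]]'
python3 -m creep '[[[0,0,0,0,0,-12,0.1],[0,0,0,0,0,-22,0.1],[0,0,0,0,0,-28,0.1],[0,0,0,0,0,-32,0.1],[0,0,0,0,0,-32,0.1]]]'
```

```text
t: 4.83
ee_pos: [0.487, 0.0075, 0.0617]
eef_rot: [-0.0, 0.998, 0.067, -0.001]
ft_force: [1.5, 0.6, 0.5]
gripper_width: 0.0219
finger_force: 20.0
t: 5.25
ee_pos: [0.4874, 0.0083, 0.0298]
eef_rot: [0.0, 0.998, 0.068, 0.0]
ft_force: [-0.0, 0.1, -0.4]
gripper_width: 0.0223
finger_force: 20.0
```

```bash
python3 -m creep '[[[0,0,0,0,0,-0.5,0.5],[0,0,0,0,0,-0.5,0.6],[0,0,0,0,0,-0.5,0.6],[0,0,0,0,0,-0.5,0.6],[0,0,0,0,0,-0.5,0.6]]]'
python3 -m creep '[[[0,0,0,0,0,30,0.6],[0,0,0,0,0,70,0.6],[0,0,0,0,0,105,0.6],[0,0,0,-4,-40,125,0.6],[0,0,0,-8,-80,125,0.7]]]'
python3 -m creep '[[[0,0,0,-5,-40,0,0.8],[0,0,0,-10,-80,0,0.8],[0,0,0,-14,-120,0,0.8],[0,0,0,-18,-160,0,0.8],[0,0,0,-22,-195,0,0.8]]]'
python3 -m creep '[[[0,0,0,1,-10,0,0.8],[0,0,0,1,-10,0,0.8],[0,0,0,1,-10,0,0.8]]]'
python3 - <<'E'
from h import *
snap('wrist','w3'); snap('side','s3');print(ctrl.get_state()['ee_pos'])
for p in [(.457,-.277,.05),(.582,-.274,.015)]: print(w2px('w3',p).round())
a=cv2.imread('pics/w3.png'); b=cv2.imread('pics/s3.png')
cv2.imwrite('pics/c3.png',np.hstack([a,cv2.resize(b[160:270,210:290],None,fx=3.5,fy=3.5)[:384]]))
E
```

```text
t: 5.67
ee_pos: [0.4871, 0.0085, 0.0293]
eef_rot: [0.0, 0.998, 0.068, 0.0]
ft_force: [-0.1, 0.5, -0.6]
gripper_width: 0.0512
finger_force: 0.0
t: 6.08
ee_pos: [0.4811, -0.07, 0.1582]
eef_rot: [0.001, 0.998, 0.07, 0.003]
ft_force: [0.7, -0.2, 0.3]
gripper_width: 0.0592
finger_force: 0.0
t: 6.5
ee_pos: [0.4565, -0.2675, 0.1543]
eef_rot: [0.0, 0.998, 0.068, 0.0]
ft_force: [0.6, 0.8, 0.0]
gripper_width: 0.0743
finger_force: 0.0
t: 6.75
ee_pos: [0.458, -0.2746, 0.1539]
eef_rot: [-0.0, 0.998, 0.067, -0.0]
ft_force: [-0.5, 0.0, -0.5]
gripper_width: 0.0743
finger_force: 0.0
[ 0.45826868 -0.27369249  0.15401883]
[255. 195.]
[270.  51.]
```

View pics/c3.png

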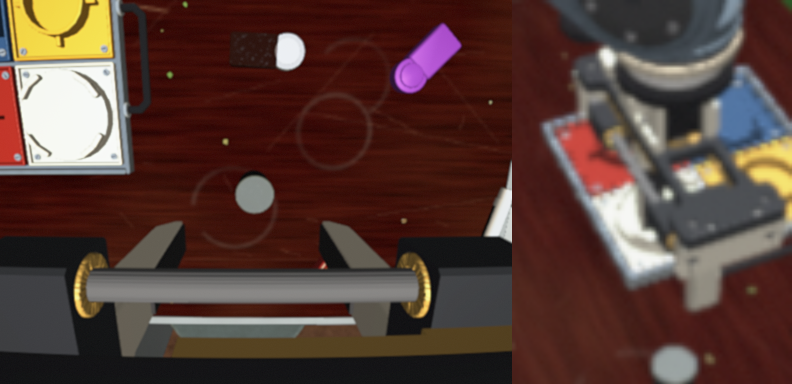

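The tub lid is at (255,195), matching the prediction, and the lens centre is at (268,51).

```bash
python3 -m creep '[[[0,0,0,0,-3,-40,0.8],[0,0,0,0,-3,-80,0.8],[0,0,0,0,-3,-115,0.8],[0,0,0,0,-3,-134,0.8],[0,0,0,0,-3,-134,0.8]]]'
python3 -m creep '[[[0,0,0,0,0,0,0.2],[0,0,0,0,0,0,0.2],[0,0,0,0,0,0,0.2],[0,0,0,0,0,0,0.2],[0,0,0,0,0,0,0.2]]]' 15
python3 -m creep '[[[0,0,0,0,0,0,0.2],[0,0,0,0,0,0,0.2],[0,0,0,0,0,0,0.2],[0,0,0,0,0,0,0.2],[0,0,0,0,0,0,0.2]]]'
```

```text
t: 7.27
ee_pos: [0.4565, -0.2752, 0.0166]
eef_rot: [-0.002, 0.998, 0.069, -0.003]
ft_force: [-0.2, 0.8, 0.1]
gripper_width: 0.0745
finger_force: 0.0
t: 7.68
ee_pos: [0.4587, -0.2784, 0.0212]
eef_rot: [0.001, 0.998, 0.068, 0.001]
ft_force: [-0.8, 0.3, -0.1]
gripper_width: 0.0456
finger_force: 0.0
t: 8.1
ee_pos: [0.4583, -0.2782, 0.0203]
eef_rot: [0.0, 0.998, 0.068, 0.0]
ft_force: [-0.1, 0.1, 4.8]
gripper_width: 0.0319
finger_force: 15.0
```

```bash
python3 -m creep '[[[0,0,0,0,0,30,0.2],[0,0,0,0,0,65,0.2],[0,0,0,10,15,95,0.2],[0,0,0,25,40,100,0.2],[0,0,0,45,65,100,0.2]]]'
python3 -m creep '[[[0,0,0,20,30,0,0.2],[0,0,0,40,60,0,0.2],[0,0,0,60,90,0,0.2],[0,0,0,80,115,0,0.2],[0,0,0,96,135,0,0.2]]]'
python3 -m creep '[[[0,0,0,0,0,0,0.2],[0,0,0,0,0,-25,0.2],[0,0,0,0,0,-50,0.2],[0,0,0,0,0,-70,0.2],[0,0,0,0,0,-70,0.2]]]'
python3 - <<'E'
from h import *
snap('wrist','w4'); snap('scene','s4');print(ctrl.get_state()['ee_pos'])
for p in [(.5995,-.0775,.023)]: print(w2px('w4',p).round())
a=cv2.imread('pics/w4.png'); b=cv2.imread('pics/s4.png')
cv2.imwrite('pics/c4.png',np.hstack([a,cv2.resize(b[150:260,220:302],None,fx=3.5,fy=3.5)[:384]]))
E
```

```text
t: 8.52
ee_pos: [0.504, -0.2133, 0.1224]
eef_rot: [0.001, 0.998, 0.067, 0.002]
ft_force: [-0.3, -0.2, -1.1]
gripper_width: 0.0318
finger_force: 15.0
t: 8.93
ee_pos: [0.6001, -0.0759, 0.1199]
eef_rot: [-0.0, 0.998, 0.068, -0.0]
ft_force: [-0.1, -0.1, -0.4]
gripper_width: 0.0318
finger_force: 15.0
t: 9.35
ee_pos: [0.5965, -0.078, 0.0461]
eef_rot: [-0.001, 0.998, 0.068, -0.003]
ft_force: [-0.8, -1.1, -0.8]
gripper_width: 0.0316
finger_force: 15.0
[ 0.59881612 -0.07839638  0.0500592 ]
[252. 220.]
```

View pics/c4.png

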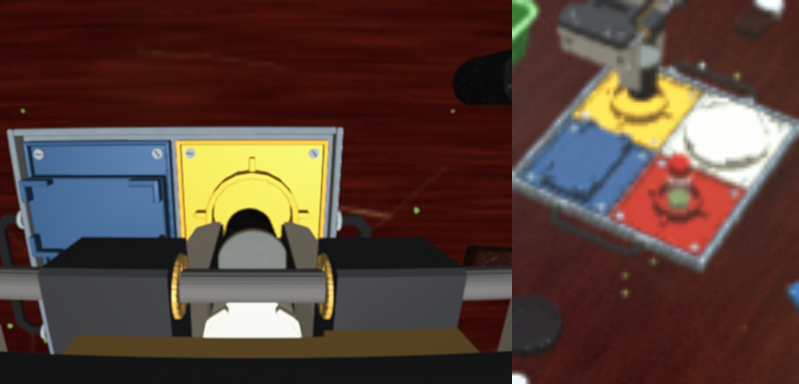

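The scene view shows the red vial upright in its collar. In the wrist view the tub hangs centred over the yellow one, whose axis is at about column 252.

```bash
python3 -m creep '[[[0,0,0,0,0,-8,0.2],[0,0,0,0,0,-15,0.2],[0,0,0,0,0,-20,0.2],[0,0,0,0,0,-22,0.2],[0,0,0,0,0,-22,0.2]]]'
python3 -m creep '[[[0,0,0,0,0,0,0.2],[0,0,0,0,0,0,0.6],[0,0,0,0,0,0,0.6],[0,0,0,0,0,0,0.6],[0,0,0,0,0,0,0.6]]]'
python3 -m creep '[[[0,0,0,0,0,30,0.6],[0,0,0,0,0,70,0.7],[0,0,0,0,0,105,0.7],[0,0,0,0,-40,120,0.7],[0,0,0,-5,-75,120,0.7]]]'
```

```text
t: 9.87
ee_pos: [0.5993, -0.0779, 0.0282]
eef_rot: [-0.0, 0.998, 0.068, 0.0]
ft_force: [0.5, -0.8, -0.7]
gripper_width: 0.0314
finger_force: 15.0
t: 10.28
ee_pos: [0.5992, -0.0781, 0.0281]
eef_rot: [0.0, 0.998, 0.068, 0.0]
ft_force: [-0.2, 0.3, -0.4]
gripper_width: 0.0529
finger_force: 0.0
t: 10.7
ee_pos: [0.5966, -0.1536, 0.1527]
eef_rot: [0.001, 0.998, 0.069, 0.003]
ft_force: [0.6, 0.0, 0.2]
gripper_width: 0.0655
finger_force: 0.0
```

```bash
python3 -c "
from cell import ctrl;s=ctrl.get_state();print(s['q'],s['ee_pos'])"
```

```text
[-3.27632542e-01  5.35755206e-01  1.54008707e+00  6.49936129e-05
  1.05830698e+00  1.10415324e+00] [ 0.5965706  -0.15363443  0.15272465]
```

```bash
python3 -m creep '[[[0,0,30,-16,-109,0,0.7],[0,0,30,-16,-109,0,0.7],[0,0,30,-16,-109,0,0.7],[0,0,30,-16,-109,0,0.7],[0,0,30,-16,-109,0,0.7]]]'
python3 -m creep '[[[0,0,30,0,0,0,0.7],[0,0,30,0,0,0,0.7],[0,0,30,0,0,0,0.7],[0,0,30,0,0,0,0.7],[0,0,30,0,0,0,0.7]]]'
python3 -m creep '[[[0,0,29.5,0,0,0,0.7],[0,0,29.5,0,0,0,0.7],[0,0,29.5,0,0,0,0.7],[0,0,29.5,0,0,0,0.7],[0,0,29.5,0,0,0,0.7]]]'
python3 -m creep '[[[0,0,0,0,0,-30,0.7],[0,0,0,0,0,-60,0.7],[0,0,0,0,0,-60,0.7],[0,0,0,0,0,-60,0.7]]]'
python3 - <<'E'
from h import *
snap('wrist','w5'); s=ctrl.get_state();print(s['ee_pos'],s['eef_rot'])
print(w2px('w5',(.582,-.274,.015)),w2px('w5',(.5805,-.262,.015)))
E
```

```text
t: 11.12
ee_pos: [0.5775, -0.264, 0.1479]
eef_rot: [-0.0, 0.945, 0.326, -0.0]
ft_force: [0.4, 0.2, -0.6]
gripper_width: 0.065
finger_force: 0.0
t: 11.53
ee_pos: [0.5781, -0.2621, 0.148]
eef_rot: [-0.0, 0.828, 0.56, -0.0]
ft_force: [0.4, 0.3, -0.6]
gripper_width: 0.0652
finger_force: 0.0
t: 11.95
ee_pos: [0.5781, -0.262, 0.1481]
eef_rot: [-0.0, 0.66, 0.752, -0.0]
ft_force: [-0.1, -0.4, 0.8]
gripper_width: 0.0654
finger_force: 0.0
t: 12.28
ee_pos: [0.5776, -0.2618, 0.0875]
eef_rot: [-0.001, 0.662, 0.749, -0.0]
ft_force: [-0.8, 0.0, 0.0]
gripper_width: 0.065
finger_force: 0.0
[ 0.57849048 -0.26223696  0.08896981] [1.04245664e-04 6.61834930e-01 7.49649594e-01 2.95910389e-05]
[254.25401563 217.69954536] [254.26149841 202.85910749]
```

View pics/w5.png

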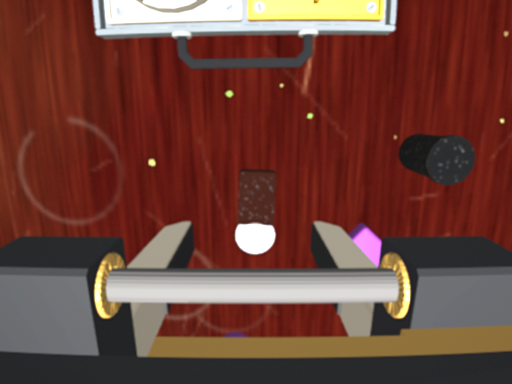

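The lens centre is at about (256,212), with the brown cover over rows 170–222. That calls for small corrections of +3.5 mm in x and +2 mm in y.

```bash
python3 -m creep '[[[0,0,0,3.5,2,-30,0.7],[0,0,0,3.5,2,-55,0.7],[0,0,0,3.5,2,-70,0.7],[0,0,0,3.5,2,-75,0.7],[0,0,0,3.5,2,-75,0.7]]]' 30
python3 -m creep '[[[0,0,0,0,0,-5,0.7],[0,0,0,0,0,-9.5,0.7],[0,0,0,0,0,-9.5,0.4],[0,0,0,0,0,-9.5,0.1],[0,0,0,0,0,-9.5,0.1]]]'
python3 -m creep '[[[0,0,0,0,0,0,0.1],[0,0,0,0,0,0,0.1],[0,0,0,0,0,0,0.1],[0,0,0,0,0,0,0.1],[0,0,0,0,0,0,0.1]]]'
```

```text
t: 12.75
ee_pos: [0.582, -0.2603, 0.0137]
eef_rot: [0.0, 0.661, 0.75, 0.0]
ft_force: [0.4, 0.2, 0.1]
gripper_width: 0.0649
finger_force: 0.0
t: 13.17
ee_pos: [0.582, -0.2602, 0.0041]
eef_rot: [0.0, 0.661, 0.751, 0.0]
ft_force: [0.4, 0.8, 0.5]
gripper_width: 0.0497
finger_force: 0.0
t: 13.58
ee_pos: [0.5817, -0.2601, 0.0037]
eef_rot: [0.0, 0.661, 0.751, -0.0]
ft_force: [-0.5, 0.1, 2.5]
gripper_width: 0.0288
finger_force: 29.6
```

```bash
python3 -m creep '[[[0,0,0,0,0,25,0.1],[0,0,0,0,0,60,0.1],[0,0,0,0,15,95,0.1],[0,0,0,0,45,120,0.1],[0,0,0,1,80,120,0.1]]]'
python3 -m creep '[[[0,0,0,0,35,0,0.1],[0,0,0,1,70,0,0.1],[0,0,0,1,105,0,0.1],[0,0,0,2,140,0,0.1],[0,0,0,2,175,0,0.1]]]'
python3 -m creep '[[[0,0,0,0,25,-5,0.1],[0,0,0,0,36,-15,0.1],[0,0,0,0,36,-35,0.1],[0,0,0,0,36,-50,0.1],[0,0,0,0,36,-50,0.1]]]'
python3 -m creep '[[[0,0,0,0,0,0,0.1],[0,0,0,0,0,0,0.1]]]'
python3 - <<'E'
from h import *
snap('wrist','w6'); snap('scene','s6');print(ctrl.get_state()['ee_pos'])
print(w2px('w6',(.586,.0215,.02)))
a=cv2.imread('pics/w6.png'); b=cv2.imread('pics/s6.png')
cv2.imwrite('pics/c6.png',np.hstack([a,cv2.resize(b[150:260,220:302],None,fx=3.5,fy=3.5)[:384]]))
E
```

```text
t: 14.0
ee_pos: [0.5848, -0.1812, 0.129]
eef_rot: [0.004, 0.662, 0.75, 0.001]
ft_force: [0.9, -0.2, -0.3]
gripper_width: 0.0288
finger_force: 29.6
t: 14.42
ee_pos: [0.5845, -0.0034, 0.1236]
eef_rot: [0.0, 0.661, 0.751, 0.0]
ft_force: [0.6, -0.3, -0.8]
gripper_width: 0.0284
finger_force: 29.6
t: 14.83
ee_pos: [0.5829, 0.0307, 0.0704]
eef_rot: [-0.002, 0.661, 0.751, -0.002]
ft_force: [0.1, -0.4, -1.9]
gripper_width: 0.029
finger_force: 29.6
t: 15.0
ee_pos: [0.5851, 0.0304, 0.0742]
eef_rot: [0.0, 0.661, 0.75, 0.0]
ft_force: [0.3, 0.1, 0.2]
gripper_width: 0.0288
finger_force: 29.6
[0.58524724 0.03051909 0.07453218]
[249.92067111 220.60134799]
```

View pics/c6.png

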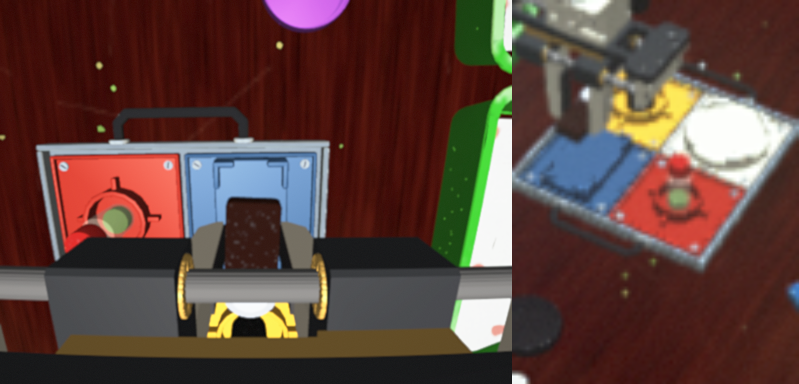

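The lens is aligned with the blue platform: stops at columns 215–287, lens at column 252. Now lowering.

```bash
python3 -m creep '[[[0,0,0,0,0,-20,0.1],[0,0,0,0,0,-35,0.1],[0,0,0,0,0,-44,0.1],[0,0,0,0,0,-48,0.1],[0,0,0,0,0,-48,0.1]]]'
python3 -m creep '[[[0,0,0,0,0,-2,0.1],[0,0,0,0,0,-2.5,0.1],[0,0,0,0,0,-2.5,0.1]]]'
```

```text
t: 15.52
ee_pos: [0.5846, 0.0308, 0.0253]
eef_rot: [-0.0, 0.661, 0.751, -0.0]
ft_force: [-0.3, -0.1, 0.9]
gripper_width: 0.0288
finger_force: 29.6
t: 15.77
ee_pos: [0.5851, 0.0309, 0.0238]
eef_rot: [0.0, 0.661, 0.751, 0.0]
ft_force: [1.0, -1.3, 0.3]
gripper_width: 0.029
finger_force: 29.6
```

```bash
python3 -m creep '[[[0,0,0,0,0,0,0.55],[0,0,0,0,0,0,0.55],[0,0,0,0,0,0,0.55],[0,0,0,0,0,0,0.55]]]'
python3 -m creep '[[[0,0,0,0,0,30,0.55],[0,0,0,0,0,70,0.6],[0,0,0,0,0,105,0.8],[0,0,0,-8,38,130,1],[0,0,0,-16,75,150,1]]]'
python3 -m creep '[[[0,0,0,-8,38,5,1],[0,0,0,-16,78,10,1],[0,0,0,-24,116,10,1],[0,0,0,-32,154,10,1],[0,0,0,-40,190,10,1]]]'
python3 -m creep '[[[0,0,0,-8,38,0,1],[0,0,0,-16,68,0,1],[0,0,0,-22,86,0,1],[0,0,0,-22,86,0,1],[0,0,0,-22,86,0,1]]]'
python3 - <<'E'
from h import *
snap('wrist','w7'); print(ctrl.get_state()['ee_pos'])
print(w2px('w7',(.5065,.384,.015)),w2px('w7',(.445,.283,.062)))
E
```

```text
t: 16.1
ee_pos: [0.5847, 0.0309, 0.0232]
eef_rot: [0.0, 0.661, 0.751, 0.0]
ft_force: [0.1, -0.3, 0.2]
gripper_width: 0.0491
finger_force: 0.0
t: 16.52
ee_pos: [0.5703, 0.1007, 0.1728]
eef_rot: [0.001, 0.662, 0.75, 0.001]
ft_force: [0.4, -0.3, -0.2]
gripper_width: 0.0714
finger_force: 0.0
t: 16.93
ee_pos: [0.5289, 0.2931, 0.1807]
eef_rot: [0.0, 0.661, 0.751, 0.0]
ft_force: [1.1, -1.0, -0.1]
gripper_width: 0.0927
finger_force: 0.0
t: 17.35
ee_pos: [0.5073, 0.3774, 0.1802]
eef_rot: [0.0, 0.66, 0.751, -0.0]
ft_force: [0.2, -0.2, -0.0]
gripper_width: 0.0929
finger_force: 0.0
[0.50770644 0.37659192 0.18024775]
[250.75706727 172.10794199] [175.69549276 273.13373033]
```

View pics/w7.png

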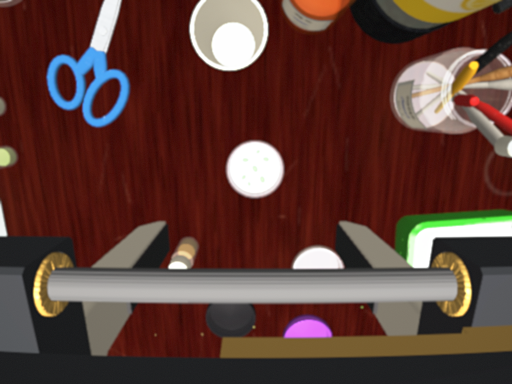

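The plantlet dish is at (255,169), about 4 mm right of and 3 mm above the prediction. The space around the fingers is clear.

```bash
python3 -m creep '[[[0,0,0,3,10,-35,1],[0,0,0,3,10,-70,1],[0,0,0,3,10,-105,1],[0,0,0,3,10,-135,1],[0,0,0,3,10,-150,1]]]' 20
python3 -m creep '[[[0,0,0,0,0,-5,1],[0,0,0,0,0,-13,1],[0,0,0,0,0,-20,1],[0,0,0,0,0,-25,1],[0,0,0,0,0,-25,1]]]'
python3 -m creep '[[[0,0,0,0,0,0,0.5],[0,0,0,0,0,0,0.5],[0,0,0,0,0,0,0.5],[0,0,0,0,0,0,0.5],[0,0,0,0,0,0,0.5]]]'
python3 -m creep '[[[0,0,0,0,0,0,0.5],[0,0,0,0,0,0,0.5],[0,0,0,0,0,0,0.5],[0,0,0,0,0,0,0.5],[0,0,0,0,0,0,0.5]]]'
```

```text
t: 17.82
ee_pos: [0.5098, 0.3845, 0.0266]
eef_rot: [-0.001, 0.661, 0.75, -0.002]
ft_force: [1.2, -0.7, -0.6]
gripper_width: 0.093
finger_force: 0.0
t: 18.23
ee_pos: [0.5108, 0.3868, 0.0052]
eef_rot: [-0.0, 0.661, 0.751, -0.0]
ft_force: [-0.2, -1.1, 0.2]
gripper_width: 0.0928
finger_force: 0.0
t: 18.65
ee_pos: [0.5108, 0.3872, 0.0057]
eef_rot: [0.0, 0.661, 0.751, 0.0]
ft_force: [-0.2, -0.1, 0.2]
gripper_width: 0.0641
finger_force: 0.0
t: 19.07
ee_pos: [0.5107, 0.3871, 0.0055]
eef_rot: [-0.0, 0.661, 0.751, 0.0]
ft_force: [-1.4, -1.2, 2.8]
gripper_width: 0.0547
finger_force: 20.0
```

```bash
python3 -m creep '[[[0,0,0,0,0,15,0.5],[0,0,0,0,0,40,0.5],[0,0,0,0,0,75,0.5],[0,0,0,0,0,110,0.5],[0,0,0,0,-20,125,0.5]]]'
python3 -m creep '[[[0,0,0,-1,-35,0,0.5],[0,0,0,-2,-70,0,0.5],[0,0,0,-3,-105,0,0.5],[0,0,0,-4,-140,0,0.5],[0,0,0,-5,-175,0,0.5]]]'
python3 -m creep '[[[0,0,0,-1,-35,0,0.5],[0,0,0,-2,-70,0,0.5],[0,0,0,-3,-105,0,0.5],[0,0,0,-4,-140,0,0.5],[0,0,0,-4,-175,0,0.5]]]'
python3 -m creep '[[[0,0,0,-1,-35,0,0.5],[0,0,0,-2,-70,0,0.5],[0,0,0,-2,-95,0,0.5],[0,0,0,-2,-108,0,0.5],[0,0,0,-2,-108,0,0.5]]]'
python3 - <<'E'
from h import *
snap('wrist','w8'); snap('scene','s8');print(ctrl.get_state()['ee_pos'])
print(w2px('w8',(.5,-.091,.02)))
a=cv2.imread('pics/w8.png'); b=cv2.imread('pics/s8.png')
cv2.imwrite('pics/c8.png',np.hstack([a,cv2.resize(b[150:260,220:302],None,fx=3.5,fy=3.5)[:384]]))
E
```

```text
t: 19.48
ee_pos: [0.5121, 0.3699, 0.1361]
eef_rot: [0.001, 0.66, 0.751, 0.004]
ft_force: [0.3, 0.6, -0.1]
gripper_width: 0.0547
finger_force: 20.0
t: 19.9
ee_pos: [0.5055, 0.1905, 0.1315]
eef_rot: [0.0, 0.661, 0.751, 0.0]
ft_force: [0.9, 0.3, -0.7]
gripper_width: 0.055
finger_force: 20.0
t: 20.32
ee_pos: [0.5014, 0.0154, 0.1314]
eef_rot: [0.0, 0.661, 0.751, 0.0]
ft_force: [0.4, 0.9, 0.1]
gripper_width: 0.0547
finger_force: 20.0
t: 20.73
ee_pos: [0.4999, -0.0929, 0.1311]
eef_rot: [0.001, 0.662, 0.75, 0.0]
ft_force: [0.4, 0.1, -0.3]
gripper_width: 0.0549
finger_force: 20.0
[ 0.49973537 -0.09045566  0.13074021]
[250.75420355 188.16377324]
```

View pics/c8.png

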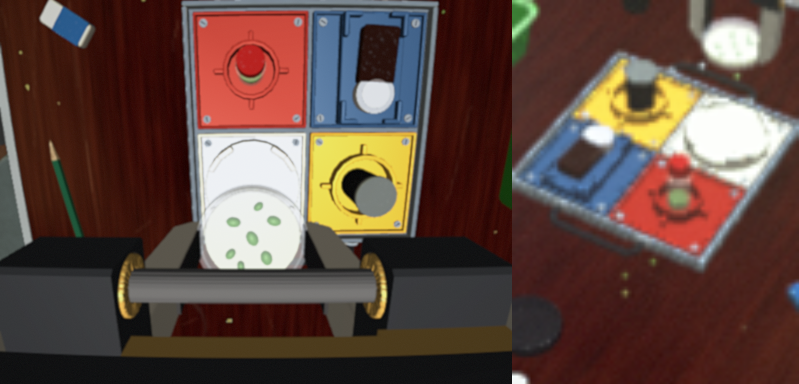

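The red vial, tub and lens all look seated. The white insert is centred at about column 252, under the dish. Now lowering.

```bash
python3 -m creep '[[[0,0,0,1,1,-25,0.5],[0,0,0,1,1,-50,0.5],[0,0,0,1,1,-70,0.5],[0,0,0,1,1,-85,0.5],[0,0,0,1,1,-90,0.5]]]'
python3 -m creep '[[[0,0,0,0,0,-5,0.5],[0,0,0,0,0,-10,0.5],[0,0,0,0,0,-14,0.5],[0,0,0,0,0,-14.5,0.5],[0,0,0,0,0,-14.5,0.5]]]'
```

```text
t: 21.25
ee_pos: [0.4997, -0.0881, 0.0386]
eef_rot: [-0.001, 0.66, 0.751, -0.001]
ft_force: [0.5, -0.2, -0.4]
gripper_width: 0.0547
finger_force: 20.0
t: 21.67
ee_pos: [0.5009, -0.0899, 0.0262]
eef_rot: [0.0, 0.661, 0.751, 0.0]
ft_force: [0.1, -0.2, -0.9]
gripper_width: 0.0548
finger_force: 20.0
```

```bash
python3 -m creep '[[[0,0,0,0,0,-1,0.5],[0,0,0,0,0,-1,0.5],[0,0,0,0,0,-1,0.5]]]'
python3 -m creep '[[[0,0,0,0,0,0,0.78],[0,0,0,0,0,0,0.78],[0,0,0,0,0,0,0.78],[0,0,0,0,0,0,0.78],[0,0,0,0,0,0,0.78]]]'
python3 -m creep '[[[0,0,0,0,0,20,0.78],[0,0,0,0,0,55,0.78],[0,0,0,0,0,95,0.78],[0,0,0,0,-30,135,0.78],[0,0,0,-10,-60,165,0.78]]]'
python3 -m creep '[[[0,0,0,-35,-20,20,0.78],[0,0,0,-65,-40,20,0.78],[0,0,0,-95,-60,20,0.78],[0,0,0,-95,-60,20,0.78],[0,0,0,-95,-60,20,0.78]]]'
python3 - <<'E'
from h import *
snap('side','s9'); snap('scene','s9b');print(ctrl.get_state()['ee_pos'])
a=cv2.imread('pics/s9.png'); b=cv2.imread('pics/s9b.png')
cv2.imwrite('pics/c9.png',np.hstack([cv2.resize(a[165:265,205:315],None,fx=3.5,fy=3.5),cv2.resize(b[160:260,200:310],None,fx=3.5,fy=3.5)]))
E
```

```text
t: 21.92
ee_pos: [0.5011, -0.0901, 0.0255]
eef_rot: [0.0, 0.661, 0.751, 0.0]
ft_force: [-0.7, -0.1, 4.2]
gripper_width: 0.0547
finger_force: 20.0
t: 22.33
ee_pos: [0.5007, -0.09, 0.0248]
eef_rot: [-0.0, 0.661, 0.751, -0.0]
ft_force: [-0.2, -0.1, -0.2]
gripper_width: 0.0722
finger_force: 0.0
t: 22.75
ee_pos: [0.4935, -0.143, 0.1853]
eef_rot: [0.001, 0.66, 0.751, 0.0]
ft_force: [1.4, -0.0, -0.1]
gripper_width: 0.073
finger_force: 0.0
t: 23.17
ee_pos: [0.3969, -0.2039, 0.2031]
eef_rot: [0.0, 0.662, 0.75, 0.0]
ft_force: [0.4, 0.4, -0.4]
gripper_width: 0.0724
finger_force: 0.0
[ 0.39817096 -0.20299356  0.20284399]
```

View pics/c9.png

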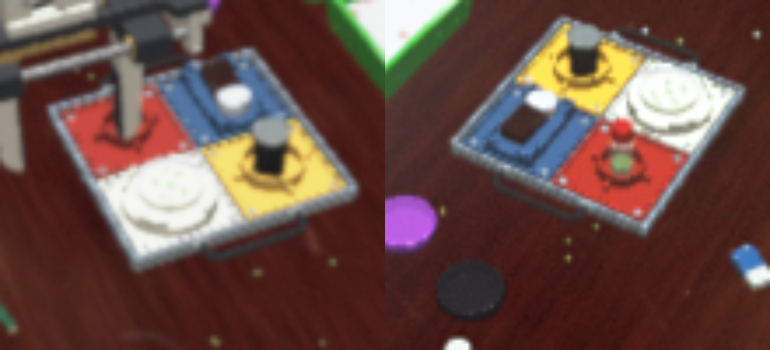

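Both views show all four items upright or flat in their inserts and the arm clear of everything, so I'm handing in.

```bash
python3 -c "
from cell import ctrl;print(ctrl.finish_job())"
```

```text
the job is handed in; nothing more can be done
None
```

I put the red-capped vial, filled dish, seed tub and pocket lens in their inserts, left the white-capped vial and the empty dish alone, and handed the job in at about 23 s; the last pictures showed all four seated, but no verdict came back.

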